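Fold the whelk pan's lid open

ROBOT

A 7-joint arm with a two-finger parallel gripper is mounted at the origin on the work surface. World frame = base frame: x ahead of the robot, y to its left, z up, the work surface at z = 0. Lengths are in m, angles in degrees, forces in N, time in s.
With the tool pointing down it reaches from about 0.425 to 1.025 m from the base axis. Payload 9.4 kg.
Tool frame: the origin (TCP) lies at the very end of the fingers, on their centre line; the grasp point (between the pads) lies 19 mm behind it; z points along the fingers, y is the line along which they close (so a half turn about z gives the same grasp; the last joint's range is limited). The gripper opens to 85 mm and grips with 20 to 120 N. Pads are 22 mm wide; open, the fingers measure 114 mm over their backs; the gripper's body (76 mm by 85 mm) begins 54 mm behind the grasp point. The pads swing forward as they close: fully open they stand 13 mm farther back than shut.
Start: joints at [-75.212, 34.337, -0.143, 91.639, 0.103, 54.024, -4.572], TCP at [0.238, 0.685, 0.231] pointing down, gripper open.
Joint ranges: [-147.43, 147.43], [-19.82, 112.94], [-74.19, 73.91], [6.32, 146.72], [-59.91, 239.91], [6.04, 106.73], [-150.56, 150.56]. Speed limits (degrees/s): [127.2, 127.2, 172.46, 172.46, 180, 180, 180].

INTERFACE

Orientations are given as a 3x3 rotation matrix whose columns are the frame's x, y, z axes.
In Python, from workcell import status, optics, ticket, finder gives the robot as it stands. The module is installed in compiled form; this text tells all that it offers.
- The arm moves only by the tool drive_tool, never from a script. Its argument "steps" is a list of rows, each a list of 7 numbers: the shift along the tool's x, y, z in units of 120 mm (1.0 is 120 mm), then the turn, a rotation vector about the tool's x, y, z in units of 120 degrees (1.0 is 120 degrees), then the closure, from -1 (fully open) to 1 (shut). In form: [[dx, dy, dz, wx, wy, wz, gripper], ...]. A call has 1 to 20 rows; each row is the pose to reach, as a shift and turn from the pose commanded when the call began, along the tool's axes at that moment; what a row does not reach only later rows make up. A row lasts 1/10 s, in which the tool goes at most 50 mm and 8.59 degrees, less where a joint would pass 70% of its speed; a pose out of reach is approached as far as the arm can. A call with a number of a shift or a turn outside -1 to 1 is refused whole. A call with a gripper value outside its range is refused whole. The fingers move at their own pace and stop on an object; "force" is the grip in N (left out, the last holds). Time passes only in rows, so rows that repeat a pose let the fingers close. It gives the time, the measured TCP pose, the force, the opening and the grip force at its end, in the units of the state.
- status.state(): the state, without advancing time (a new reading comes with each control period).
- optics.read_camera(name): name is "side" or "top"; returns (picture, depth): 480x640x3 uint8, red, green, blue; 480x640 float32, m along the optical axis (not along the pixel's ray), 0 where there is no reading.
- optics.camera_params(name): a dict with "camera_matrix" (3x3 intrinsics, pixels), "origin" and "attitude" of the camera in the world. Camera axes: x right, y down, z forward; pixel columns grow to the right and rows downward; lengths in m; the calibration is good to about 2 mm. A picture is of the moment at which its call begins. camera_params takes no time and is no camera call.
- ticket.sign_off(): hands the job in; it is judged then, once.
Trained networks look in the newest picture that a camera, given by its name, has taken for a name from the list of things; names that differ only in an ending like _2 or _b are one class to them, and where a whole thing is asked for, a point or a joint stands for the part that bears it (a point fixed in the world has none). Each returns a list of dicts, best first, with "confidence" (0 to 1); they miss things now and then, are a little off and sometimes report something else, mostly with a low value. They report only what shows in the picture. A call takes as long as a camera call.
- finder.silhouettes(target, camera): "pixels" (480x640 bool, what is visible of it) and "box" ([centre column, centre row, width, height] in pixels, round what is visible of it).
The state is a dict: "t": time; "joint_positions": joint angles; "qvel": joint speeds; "joint_torque": joint torques, N m; "tool_pos": TCP position; "orientation": TCP orientation; "ft_force": force on the tool from outside, world axes, zero at the start; "torque": the same for the moment, N m; "finger_gap": opening from 0.0 (shut) to 1.0 (fully open); "grasp_force": force on a finger pad.
Only numpy, scipy, OpenCV 4.12 (cv2) and the standard library are available. Lean on these libraries where they do the work, as an engineer would, in place of code of your own. Each camera call takes 0.05 s, during which the arm holds its last target. There are 200 camera calls.

TASK

A customer wants whelks: open the lidded pan that holds the whelks (round spiral shells; the other lidded pan holds long dark mussels). Swing the hinged leaf of its lid, the half with the tab, up and right over its hinge until it lies flat on the fixed half, without slamming it. Only push, gently, with the fingers: do not pinch the lid or lift or shove the pan, leave the mussel pan and the other things as they are.

Things in the scene. Friction and masses are not known exactly. Their poses are not given: they have to be found in the camera images.
- whelk_pan: Pan of whelks (round grey-brown spiral shells). Steel, loose, about 2 kg; flange 176 (x) by 162 mm (y), flange top 103 mm high, walls set in 13 mm. Lid of clear 4 mm sheet in two halves, top at 107 mm: the +x half is fixed, the -x half (on the robot's right) is the leaf, hinged across the middle. Origin: centre of underside; z up; x from the leaf over the hinge to the fixed half.
- whelk_leaf (a joint): whelk leaf's angle (rad): 0 shut, pi/2 upright, pi (stop) flat on the fixed half; starts up to 0.12 ajar. Leaf 160 mm wide, 4 mm thick, about 90 g, reaching 88 mm from the hinge. Stiff hinge (0.09 N m): it stays where left, so push it all the way over and down. Mid free edge: a 56 mm wide tab standing out 24 mm past the flange, free underneath.
- whelk_hinge (a point): middle of the hinge line of the whelk pan's leaf, 107 mm above the pan's underside, level with the top of the shut lid; the line runs along the pan's y. Axes as the pan's.
- whelk_lip (a point): middle of the outer edge of the tab of the whelk pan's leaf, halfway through its thickness, 112 mm from the hinge line; moves with the leaf.
- mussel_pan: Pan of mussels (long dark shells), to be left alone. Steel, loose, about 2 kg; flange 176 (x) by 162 mm (y), flange top 103 mm high, walls set in 13 mm. Lid of clear 4 mm sheet in two halves, top at 107 mm: the +x half is fixed, the -x half (on the robot's right) is the leaf, hinged across the middle. Origin: centre of underside; z up; x from the leaf over the hinge to the fixed half.
- mussel_leaf (a joint): mussel leaf's angle (rad): 0 shut, pi/2 upright, pi (stop) flat on the fixed half; starts up to 0.12 ajar. Leaf 160 mm wide, 4 mm thick, about 90 g, reaching 88 mm from the hinge. Stiff hinge (0.09 N m): it stays where left, so push it all the way over and down. Mid free edge: a 56 mm wide tab standing out 24 mm past the flange, free underneath.
- mussel_hinge (a point): middle of the hinge line of the mussel pan's leaf, 107 mm above the pan's underside, level with the top of the shut lid; the line runs along the pan's y. Axes as the pan's.
- mussel_lip (a point): middle of the outer edge of the tab of the mussel pan's leaf, halfway through its thickness, 112 mm from the hinge line; moves with the leaf.
- shaker: glass pepper shaker, 42 mm across, 95 mm tall, black cap; loose bystander, not needed. Origin: underside centre.
- lemon_half: half lemon, cut face down, 55 mm across, 37 mm high; loose bystander, not needed. Origin: underside centre.
- bowls: short stack of black serving bowls, 112 mm across, 68 mm high; loose bystander, not needed. Origin: underside centre.
- sauce: sauce bottle, 56 mm across, 165 mm tall; loose bystander, not needed. Origin: underside centre.
- pick_cup: paper cup of wooden picks, 68 mm across, about 125 mm to the tips of the picks; loose bystander, not needed. Origin: underside centre.
- spoon: steel serving spoon lying flat, 220 mm long; loose bystander, not needed. Origin: underside at about mid length.
- tongs: steel tongs lying flat, 210 mm long; loose bystander, not needed. Origin: underside at about mid length.

How it is judged:
By the outcome, as a careful person would: the job done as asked, in the order asked, and still so for the second after the job is handed in, with the robot touching nothing.
It also fails if it takes over 48 s, if anything falls off the work surface, if the arm or the gripper's body presses on something with over 40 N, if the wrist force passes 120 N, or if a joint passes its speed limit or range.

## Working session

There is one attempt and no reset: what is moved stays moved. The work goes in short steps, Python scripts to look and compute and a tool call to move; the robot and the scene stay as the last step left them, time stands still between calls to the robot, and variables do not carry over. Pictures are saved under pics/ and viewed, at most 10 in all, crops included, and the job is handed in when it is done.

Besides the shell and the picture viewer there is one more tool, called after "Emit:" in YAML: its name, and indented under it one key for each argument. drive_tool: Moves the arm, as the interface text tells. Shifts and turns lie within -1 to 1; 1 stands for 120 mm of shift or 120 degrees of turn. Its arguments: {"type":"object","properties":{"steps":{"type":"array","items":{"type":"array","items":{"type":"number","minimum":-1,"maximum":1}}},"force":{"type":"number"}},"required":["steps"]}

```bash
mkdir -p pics; cat > h.py <<'E'
import numpy as np, cv2
from workcell import status, optics, ticket, finder
def cloud(name,depth):
    p=optics.camera_params(name);K=np.array(p["camera_matrix"]);R=np.array(p["attitude"]);o=np.array(p["origin"])
    v,u=np.mgrid[0:480,0:640]
    c=np.stack([(u-K[0,2])/K[0,0]*depth,(v-K[1,2])/K[1,1]*depth,depth],-1)
    return c@R.T+o
E
python3 - <<'E'
from h import *
s=status.state();print(s)
for n in("top","side"):
    im,d=optics.read_camera(n);cv2.imwrite(f"pics/{n}0.png",im[:,:,::-1]);np.save(n+"0.npy",d)
    print(n,optics.camera_params(n))
    P=cloud(n,d)
    for t in("whelk_pan","mussel_pan","whelk_leaf","whelk_lip","shaker","bowls","sauce","pick_cup","lemon_half"):
        for r in finder.silhouettes(t,n)[:2]:
            m=r["pixels"]&(d>0);q=P[m]
            print(t,round(r["confidence"],2),np.round(r["box"]),np.round(np.median(q,0),3),np.round(np.percentile(q,[2,98],axis=0),3).tolist() if len(q) else '')
E
```

```text
{'t': 0.0, 'joint_positions': array([-75.2118178 ,  34.38534487,  -0.14474198,  91.68158676,
         0.1012541 ,  54.02313105,  -4.57331023]), 'qvel': array([-0.0094003 , -0.03335399, -0.00293179,  0.06029009, -0.04828687,
       -0.02618367,  0.05324506]), 'joint_torque': array([-2.11984020e-04, -7.76435781e+01,  1.56435885e+00, -2.58020729e+01,
        1.22082228e-02,  8.76822771e-03,  8.45914485e-06]), 'tool_pos': array([0.23808389, 0.68428857, 0.23040266]), 'orientation': array([[-9.44477189e-01,  3.28576755e-01, -3.94165923e-04],
       [ 3.28576967e-01,  9.44475976e-01, -1.51936607e-03],
       [-1.26948127e-04, -1.56452044e-03, -9.99998768e-01]]), 'ft_force': array([0.87048014, 0.00141308, 0.15330081]), 'torque': array([-0.02493196, -0.04252723, -0.02218736]), 'grasp_force': 0.0, 'finger_gap': 1.0026923455602628}
top {'camera_matrix': array([[434.23269081,   0.        , 321.66852271],
       [  0.        , 434.23269081, 237.43929534],
       [  0.        ,   0.        ,   1.        ]]), 'origin': array([0.41659716, 0.01477907, 1.03932689]), 'attitude': array([[-3.45883161e-04
[... 2473 characters left out ...]
78.  35.  32.] [ 0.357 -0.396  0.043] [[0.306, -0.44, 0.018], [0.407, -0.329, 0.071]]
shaker 0.86 [317. 250.  17.  28.] [ 0.439 -0.005  0.068] [[0.421, -0.038, 0.009], [0.458, 0.004, 0.1]]
bowls 0.65 [360. 177.  35.  33.] [ 0.356 -0.397  0.043] [[0.306, -0.44, 0.018], [0.407, -0.33, 0.071]]
sauce 0.68 [224. 374.  29.  50.] [0.57  0.458 0.102] [[0.55, 0.433, 0.009], [0.598, 0.471, 0.167]]
pick_cup 0.93 [293. 395.  32.  48.] [0.405 0.457 0.059] [[0.374, 0.416, 0.002], [0.436, 0.484, 0.117]]
pick_cup 0.66 [239. 288.  66.  37.] [0.603 0.208 0.108] [[0.527, 0.147, 0.102], [0.68, 0.253, 0.114]]
lemon_half 0.62 [266. 255.  15.  17.] [0.581 0.012 0.022] [[0.559, -0.01, 0.003], [0.606, 0.027, 0.038]]
```

```bash
python3 - <<'E'
import cv2,numpy as np
a=cv2.imread("pics/top0.png");b=cv2.resize(a[130:260,140:540],None,fx=2,fy=2,interpolation=cv2.INTER_CUBIC)
c=cv2.resize(a[140:250,385:520],(600,489),interpolation=cv2.INTER_CUBIC)
cv2.imwrite("pics/top_b.png",b)
from h import *
d=np.load("top0.npy");P=cloud("top",d)
m=(P[...,0]>.4)&(P[...,0]<.66)&(P[...,1]<-.12)&(P[...,1]>-.42)&(P[...,2]>.095)&(P[...,2]<.15)
q=P[m];r=cv2.minAreaRect((q[:,:2]*1000).astype(np.float32));print(r,len(q))
# bins along y
for y in np.arange(-.40,-.14,.012):
    k=q[(q[:,1]>=y)&(q[:,1]<y+.012)]
    if len(k):print(round(y,3),len(k),np.round([k[:,0].min(),k[:,0].max(),np.median(k[:,2])],3))
E
```

```text
((532.3306884765625, -259.55535888671875), (162.53395080566406, 200.8600616455078), 8.311759948730469) 6445
-0.364 79 [0.518 0.574 0.111]
-0.352 191 [0.463 0.574 0.111]
-0.34 294 [0.462 0.588 0.11 ]
-0.328 404 [0.46  0.622 0.11 ]
-0.316 435 [0.458 0.62  0.109]
-0.304 413 [0.456 0.618 0.109]
-0.292 421 [0.454 0.618 0.108]
-0.28 428 [0.452 0.616 0.108]
-0.268 416 [0.451 0.614 0.108]
-0.256 425 [0.449 0.612 0.107]
-0.244 410 [0.447 0.61  0.107]
-0.232 416 [0.445 0.608 0.107]
-0.22 437 [0.443 0.608 0.107]
-0.208 394 [0.441 0.606 0.107]
-0.196 440 [0.441 0.603 0.107]
-0.184 399 [0.439 0.602 0.107]
-0.172 336 [0.445 0.6   0.107]
-0.16 107 [0.525 0.597 0.107]
```

View pics/top0.png

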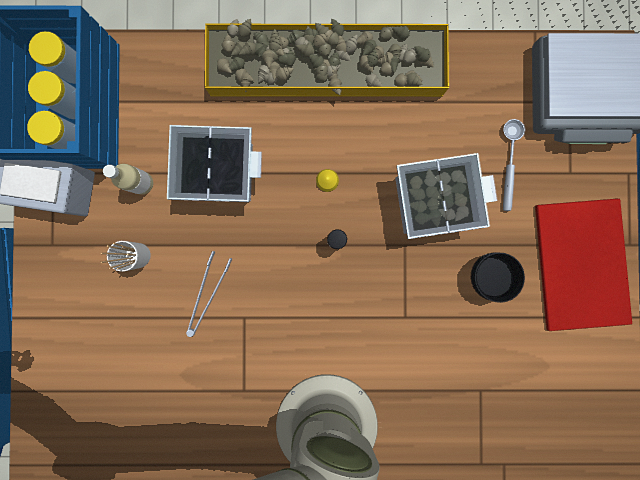

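View pics/top_b.png

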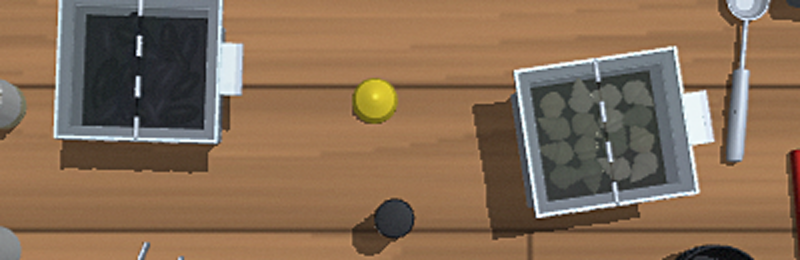

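The top view shows the whelk pan on the right (pixel ~445,195, round grey shells, tab at ~488,188). The mussel pan is on the left (~210,163). The pan's x-axis points along heading 98.3° and its hinge is at about (0.531, -0.248, 0.107).

I'll start travelling.

Emit:
drive_tool:
  steps:
    - [-0.85,-0.9,-0.2,0,0,0,1]
    - [-0.85,-0.9,-0.2,0,0,0,1]
    - [-0.85,-0.9,-0.2,0,0,0,1]
    - [-0.85,-0.9,-0.2,0,0,0,1]

```text
t: 1.4
tool_pos: [0.3039, 0.5431, 0.2568]
orientation: [[-0.942, 0.336, 0.003], [0.336, 0.942, -0.002], [-0.003, -0.001, -1.0]]
ft_force: [1.6, 0.6, 0.7]
finger_gap: 0.328
grasp_force: 0.0
```

Emit:
drive_tool:
  steps:
    - [-0.85,-0.9,-0.2,0,0,0,1]
    - [-0.85,-0.9,-0.2,0,0,0,1]
    - [-0.85,-0.9,-0.2,0,0,0,1]
    - [-0.85,-0.9,-0.2,0,0,0,1]

```text
t: 1.8
tool_pos: [0.3635, 0.4079, 0.2806]
orientation: [[-0.942, 0.336, 0.002], [0.336, 0.942, -0.001], [-0.003, -0.0, -1.0]]
ft_force: [-0.1, 0.6, -0.8]
finger_gap: -0.003
grasp_force: 0.0
```

Emit:
drive_tool:
  steps:
    - [-0.85,-0.9,0,0,0,0,1]
    - [-0.85,-0.9,0,0,0,0,1]
    - [-0.85,-0.9,0,0,0,0,1]
    - [-0.85,-0.9,0,0,0,0,1]

```text
t: 2.2
tool_pos: [0.4234, 0.2726, 0.2796]
orientation: [[-0.942, 0.336, 0.001], [0.336, 0.942, -0.002], [-0.002, -0.001, -1.0]]
ft_force: [-0.1, 0.7, 0.2]
finger_gap: 0.001
grasp_force: 0.0
```

Emit:
drive_tool:
  steps:
    - [-0.85,-0.9,0,0,0,0,1]
    - [-0.85,-0.9,0,0,0,0,1]
    - [-0.85,-0.9,0,0,0,0,1]
    - [-0.85,-0.9,0,0,0,0,1]

```text
t: 2.6
tool_pos: [0.4841, 0.1373, 0.2796]
orientation: [[-0.942, 0.336, 0.002], [0.336, 0.942, -0.002], [-0.002, -0.001, -1.0]]
ft_force: [-0.1, 0.8, 0.5]
finger_gap: 0.001
grasp_force: 0.0
```

Emit:
drive_tool:
  steps:
    - [-0.5,-1,0,0,0,0,1]
    - [-0.5,-1,0,0,0,0,1]
    - [-0.5,-1,0,0,0,0,1]

```text
t: 2.9
tool_pos: [0.4994, 0.008, 0.2795]
orientation: [[-0.944, 0.329, 0.001], [0.329, 0.944, -0.0], [-0.001, -0.0, -1.0]]
ft_force: [0.8, -0.4, 0.5]
finger_gap: -0.003
grasp_force: 0.0
```

Emit:
drive_tool:
  steps:
    - [-0.5,-1,0,0,0,0,1]
    - [-0.5,-1,0,0,0,0,1]
    - [-0.5,-1,0,0,0,0,1]

```text
t: 3.2
tool_pos: [0.5169, -0.1255, 0.2795]
orientation: [[-0.944, 0.33, 0.001], [0.33, 0.944, -0.001], [-0.001, -0.0, -1.0]]
ft_force: [0.5, 1.5, 0.3]
finger_gap: -0.002
grasp_force: 0.0
```

Emit:
drive_tool:
  steps:
    - [-0.5,-1,0,0,0,0,1]
    - [-0.5,-1,0,0,0,0,1]
    - [-0.5,-1,0,0,0,0,1]

```text
t: 3.5
tool_pos: [0.5343, -0.2588, 0.2794]
orientation: [[-0.944, 0.33, 0.001], [0.33, 0.944, -0.001], [-0.001, -0.001, -1.0]]
ft_force: [-0.3, -0.4, 0.1]
finger_gap: -0.0
grasp_force: 0.0
```

Emit:
drive_tool:
  steps:
    - [-0.5,-1,0,0,0,0.52,1]
    - [-0.5,-1,0,0,0,0.52,1]
    - [-0.5,-1,0,0,0,0.52,1]
    - [-0.5,-1,0,0,0,0.52,1]
    - [-0.5,-1,0,0,0,0.52,1]
    - [-0.5,-1,0,0,0,0.52,1]
    - [-0.5,-1,0,0,0,0.52,1]
    - [-0.5,-1,0,0,0,0.52,1]
    - [-0.5,-1,0,0,0,0.52,1]

```text
t: 4.4
tool_pos: [0.5521, -0.388, 0.2789]
orientation: [[-0.148, 0.989, -0.0], [0.989, 0.148, 0.0], [0.0, -0.0, -1.0]]
ft_force: [-0.2, 0.4, -0.2]
finger_gap: 0.002
grasp_force: 0.0
```

```bash
python3 -c "
from h import *
s=status.state();print(s['tool_pos'],s['orientation'],s['joint_positions'],s['t'])"
```

```text
[ 0.5520824  -0.38802742  0.27888725] [[-1.47623823e-01  9.89043557e-01 -2.21592808e-04]
 [ 9.89043535e-01  1.47623881e-01  2.75045476e-04]
 [ 3.04744346e-04 -1.78561669e-04 -9.99999938e-01]] [ 11.11798973  30.74205746  30.29758461  97.13073913 -17.90935926
  57.02063303  56.254877  ] 4.4
```

Emit:
drive_tool:
  steps:
    - [-0.4,0,0,0,0.375,0,1]
    - [-0.4,0,0,0,0.375,0,1]
    - [-0.4,0,0,0,0.375,0,1]
    - [-0.4,0,0,0,0.375,0,1]
    - [-0.4,0,0,0,0.375,0,1]
    - [-0.4,0,0,0,0.375,0,1]
    - [-0.4,0,0,0,0.375,0,1]
    - [-0.4,0,0,0,0.375,0,1]

```text
t: 5.2
tool_pos: [0.5582, -0.4368, 0.2791]
orientation: [[-0.105, 0.989, -0.104], [0.7, 0.147, 0.699], [0.706, 0.001, -0.708]]
ft_force: [1.1, 0.9, 0.8]
finger_gap: 0.0
grasp_force: 0.0
```

```bash
python3 - <<'E'
from h import *
s=status.state();print(s['tool_pos'],s['orientation'],s['joint_positions'],s['t'])
im,d=optics.read_camera("top");cv2.imwrite("pics/top1.png",cv2.resize(im[120:300,380:620,::-1],None,fx=3,fy=3))
im,d2=optics.read_camera("side");cv2.imwrite("pics/side1.png",cv2.resize(im[80:260,220:420,::-1],None,fx=3,fy=3))
P=cloud("side",d2)
r=[(-.1446,.9895),(-.9895,-.1446)];H=np.array([.5306,-.2477])
L=(P[...,:2]-H)@np.array(r).T
for a in range(-116,-85,4):
    for n,PP in(("s",P),("t",cloud("top",d))):
        L=(PP[...,:2]-H)@np.array(r).T
        m=(abs(L[...,0]*1000-a)<2)&(abs(L[...,1])<.04)&(PP[...,2]>.08)&(PP[...,2]<.13)
        if m.sum():print(n,a,m.sum(),np.round(np.median(PP[m][:,2]),4),np.round(1000*np.percentile(L[m][:,1],[1,99])))
E
```

```text
[ 0.5581518  -0.43676265  0.27905566] [[-1.05014302e-01  9.89066800e-01 -1.03531939e-01]
 [ 6.99976668e-01  1.47465370e-01  6.98775092e-01]
 [ 7.06402619e-01  9.11436872e-04 -7.07809656e-01]] [ 37.0591399   50.32394576  16.87409392  67.38974286 -33.89192171
 104.97204777  64.84425166] 5.2
s -116 3 0.1098 [-28.  -2.]
s -112 8 0.1105 [-24.  17.]
t -112 31 0.1103 [-27.  26.]
s -108 17 0.1106 [-31.  24.]
t -108 45 0.111 [-27.  26.]
s -104 12 0.1129 [-31.  20.]
t -104 50 0.1106 [-27.  28.]
s -100 14 0.1111 [-28.  23.]
t -100 51 0.1109 [-27.  27.]
s -96 18 0.1122 [-29.  21.]
t -96 46 0.1108 [-26.  27.]
s -92 17 0.1121 [-32.  27.]
t -92 49 0.11 [-27.  26.]
s -88 20 0.11 [-33.  30.]
t -88 59 0.1104 [-39.  37.]
```

View pics/side1.png

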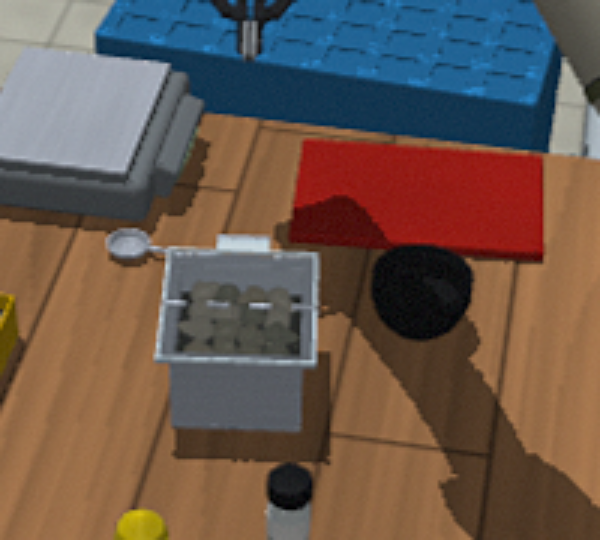

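Side view: the tab is at about (245,243) in the crop and free, with the gripper well behind it. Depth puts the lip at 112 mm, centred, with its top at z = 0.1105. Joint 6 is close to its limit, so I'll reduce the tilt to 36° and descend outside the tab.

Emit:
drive_tool:
  steps:
    - [0,0,0,0,-0.075,0,1]
    - [-0.53,0,0.77,0,-0.075,0,1]
    - [-0.53,0,0.77,0,-0.075,0,1]
    - [-0.53,0,0.77,0,-0.075,0,1]
    - [-0.53,0,0.77,0,-0.075,0,1]
    - [-0.53,0,0.77,0,-0.075,0,1]

```text
t: 5.9
tool_pos: [0.5554, -0.4178, 0.1712]
orientation: [[-0.12, 0.989, -0.085], [0.802, 0.147, 0.58], [0.586, 0.002, -0.81]]
ft_force: [0.2, -0.3, 0.7]
finger_gap: 0.002
grasp_force: 0.0
```

```bash
cat >> h.py <<'E'
A=np.array([-.1446,.9895,0]);B=np.array([-.9895,-.1446,0]);H=np.array([.5306,-.2477,.107])
def pan(p): q=np.array(p)-H; return np.array([q@A,q@B,q[2]+.107])*1000
def tcp(th,phi,r=None,s=18,lead=0):
    """TCP (a,z) mm with finger section touching the underside of the leaf at angle th; phi tilt (deg)"""
    t,f=np.radians([th,phi]);p=np.array([np.sin(t),np.cos(t)]);l=np.array([-np.cos(t),np.sin(t)])
    ax=np.array([np.sin(f),-np.cos(f)]);n=np.array([np.cos(f),np.sin(f)])
    k=112*l-4*p
    c=k+s*ax if th<=90-phi else (r or 112-s)*l-4*p
    q=c-11*n+lead*p
    return q+[0,107]
def rows(wps,st=None):
    """wps: list of (a mm, z mm, phi deg[, b mm]) -> rows in tool units, relative to the present pose"""
    s=st or status.state();R=np.array(s['orientation']);P0=np.array(s['tool_pos']);out=[]
    from scipy.spatial.transform import Rotation as Ro
    for w in wps:
        a,z,ph=w[:3];f=np.radians(ph);T=H+A*a/1000;T[2]=z/1000
        X=A*np.cos(f)+np.array([0,0,np.sin(f)]);Z=A*np.sin(f)-np.array([0,0,np.cos(f)])
        Rt=np.c_[X,-B,Z]
        out.append(np.r_[R.T@(T-P0)/.12,np.degrees(Ro.from_matrix(R.T@Rt).as_rotvec())/120])
    return np.round(out,3)
E
python3 - <<'E'
from h import *
s=status.state();print(pan(s['tool_pos']),s['joint_positions'],s['ft_force'])
print(tcp(2.5,36))
print(rows([(-150,100,36),(-150,70,36),(-112,70,36)]).tolist())
E
```

```text
[-1.71936928e+02  4.53812739e-02  1.71192563e+02] [ 33.22506745  50.41353444  17.84262312  79.23059535 -32.28623266
  86.09134611  69.35176427] [ 0.22566049 -0.29230994  0.67102525]
[-110.38693076   86.86123482]
[[-0.199, -0.0, 0.588, -0.0, 0.001, 0.001], [-0.346, -0.001, 0.791, -0.0, 0.001, 0.001], [-0.089, 0.0, 0.976, -0.0, 0.001, 0.001]]
```

Emit:
drive_tool:
  steps:
    - [-0.2,0,0.59,0,0,0,1]
    - [-0.2,0,0.59,0,0,0,1]
    - [-0.35,0,0.79,0,0,0,1]
    - [-0.35,0,0.79,0,0,0,1]
    - [-0.25,0,0.86,0,0,0,1]
    - [-0.09,0,0.975,0,0,0,1]
    - [-0.09,0,0.975,0,0,0,1]

```text
t: 6.6
tool_pos: [0.5472, -0.3562, 0.0713]
orientation: [[-0.121, 0.989, -0.084], [0.8, 0.148, 0.582], [0.588, 0.003, -0.809]]
ft_force: [0.2, 0.3, -0.4]
finger_gap: 0.0
grasp_force: 0.0
```

```bash
python3 - <<'E'
from h import *
s=status.state();print(pan(s['tool_pos']),s['joint_positions'],s['ft_force'])
W=[(-110.5,80,36)]+[(*tcp(t,36,lead=1),36) for t in range(2,45,3)]
for w,r in zip(W,rows(W).tolist()):print(np.round(w),r)
E
```

```text
[-109.72178954   -0.77521934   71.29238851] [ 30.8455292   53.44828687  15.54980339  89.26969446 -35.28743111
  73.65956763  73.08142588] [ 0.17722352  0.30818226 -0.35631941]
[-110.   80.   36.] [0.037, -0.006, -0.063, 0.0, 0.0, 0.002]
[-110.   87.   36.] [0.072, -0.006, -0.108, 0.0, 0.0, 0.002]
[-110.   93.   36.] [0.102, -0.006, -0.147, 0.0, 0.0, 0.002]
[-110.   99.   36.] [0.134, -0.006, -0.184, 0.0, 0.0, 0.002]
[-109.  104.   36.] [0.168, -0.006, -0.219, 0.0, 0.0, 0.002]
[-108.  110.   36.] [0.204, -0.005, -0.252, 0.0, 0.0, 0.002]
[-106.  116.   36.] [0.241, -0.005, -0.284, 0.0, 0.0, 0.002]
[-105.  121.   36.] [0.28, -0.005, -0.313, 0.0, 0.0, 0.002]
[-103.  127.   36.] [0.321, -0.005, -0.341, 0.0, 0.0, 0.002]
[-100.  132.   36.] [0.363, -0.005, -0.366, 0.0, 0.0, 0.002]
[-98. 138.  36.] [0.406, -0.004, -0.389, 0.0, 0.0, 0.002]
[-95. 143.  36.] [0.45, -0.004, -0.409, 0.0, 0.0, 0.002]
[-92. 148.  36.] [0.495, -0.004, -0.428, 0.0, 0.0, 0.002]
[-88. 153.  36.] [0.542, -0.004, -0.444, 0.0, 0.0, 0.002]
[-85. 157.  36.] [0.589, -0.004, -0.457, 0.0, 0.0, 0.002]
[-81. 162.  36.] [0.636, -0.003, -0.468, 0.0, 0.0, 0.002]
```

Emit:
drive_tool:
  steps:
    - [0.04,0,-0.06,0,0,0,1]
    - [0.055,0,-0.085,0,0,0,1]
    - [0.07,0,-0.11,0,0,0,1]
    - [0.085,0,-0.13,0,0,0,1]
    - [0.1,0,-0.147,0,0,0,1]
    - [0.117,0,-0.165,0,0,0,1]
    - [0.134,0,-0.184,0,0,0,1]
    - [0.15,0,-0.2,0,0,0,1]
    - [0.168,0,-0.219,0,0,0,1]
    - [0.204,0,-0.252,0,0,0,1]
    - [0.241,0,-0.284,0,0,0,1]
    - [0.241,0,-0.284,0,0,0,1]

```text
t: 7.8
tool_pos: [0.5455, -0.3556, 0.1135]
orientation: [[-0.119, 0.989, -0.085], [0.802, 0.146, 0.579], [0.586, 0.001, -0.811]]
ft_force: [0.2, -4.4, -0.3]
finger_gap: 0.004
grasp_force: 1.8
```

```bash
python3 - <<'E'
from h import *
s=status.state();print(pan(s['tool_pos']),s['joint_positions'],s['ft_force'])
im,d=optics.read_camera("top");cv2.imwrite("pics/top2.png",cv2.resize(im[120:280,380:580,::-1],None,fx=3,fy=3))
im,d=optics.read_camera("side");cv2.imwrite("pics/side2.png",cv2.resize(im[110:240,240:380,::-1],None,fx=4,fy=4,interpolation=cv2.INTER_CUBIC))
W=[(*tcp(t,36,lead=1),36) for t in range(20,75,3)]
for w,r in zip(W,rows(W).tolist()):print(np.round(w),r)
E
```

```text
[-108.9335792     0.83907737  113.4554193 ] [ 30.39294269  50.4985555   16.35142321  89.00244363 -34.37488131
  76.45785249  71.44060949] [ 0.23593145 -4.43582615 -0.32598607]
[-105.  121.   36.] [0.068, 0.007, -0.04, -0.0, 0.001, 0.001]
[-103.  127.   36.] [0.108, 0.007, -0.067, -0.0, 0.001, 0.001]
[-100.  132.   36.] [0.15, 0.008, -0.092, -0.0, 0.001, 0.001]
[-98. 138.  36.] [0.193, 0.008, -0.115, -0.0, 0.001, 0.001]
[-95. 143.  36.] [0.237, 0.008, -0.136, -0.0, 0.001, 0.001]
[-92. 148.  36.] [0.283, 0.008, -0.155, -0.0, 0.001, 0.001]
[-88. 153.  36.] [0.329, 0.008, -0.171, -0.0, 0.001, 0.001]
[-85. 157.  36.] [0.376, 0.008, -0.184, -0.0, 0.001, 0.001]
[-81. 162.  36.] [0.423, 0.008, -0.195, -0.0, 0.001, 0.001]
[-77. 166.  36.] [0.472, 0.008, -0.204, -0.0, 0.001, 0.001]
[-73. 170.  36.] [0.52, 0.008, -0.21, -0.0, 0.001, 0.001]
[-68. 174.  36.] [0.569, 0.008, -0.213, -0.0, 0.001, 0.001]
[-64. 177.  36.] [0.612, 0.008, -0.215, -0.0, 0.001, 0.001]
[-60. 180.  36.] [0.653, 0.008, -0.213, -0.0, 0.001, 0.001]
[-56. 182.  36.] [0.694, 0.008, -0.21, -0.0, 0.001, 0.001]
[-51. 184.  36.] [0.735, 0.008, -0.205, -0.0, 0.001, 0.001]
[-47. 187.  36.] [0.775, 0.008, -0.197, -0.0, 0.001, 0.001]
[-42. 188.  36.] [0.815, 0.008, -0.188, -0.0, 0.001, 0.001]
[-38. 190.  36.] [0.855, 0.008, -0.176, -0.0, 0.001, 0.001]
```

View pics/side2.png

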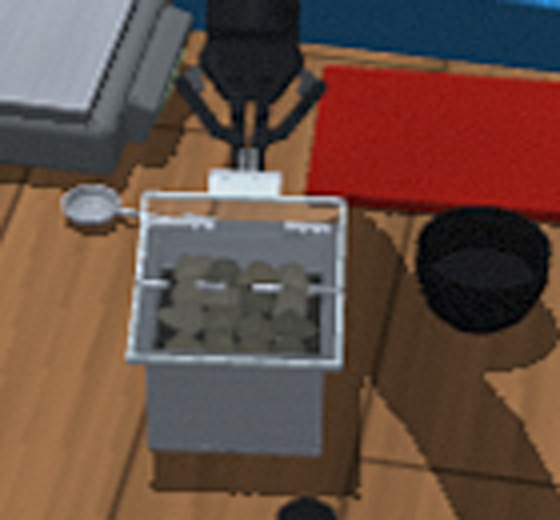

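The tab has risen (crop ~245,183) and the pan hasn't moved. The push is mostly horizontal at 4.4 N, so I'll bias the next arc upward.

Emit:
drive_tool:
  steps:
    - [-0.01,0,-0.03,0,0,0,1]
    - [0.02,0,-0.056,0,0,0,1]
    - [0.06,0,-0.083,0,0,0,1]
    - [0.1,0,-0.108,0,0,0,1]
    - [0.143,0,-0.131,0,0,0,1]
    - [0.187,0,-0.152,0,0,0,1]
    - [0.233,0,-0.17,0,0,0,1]
    - [0.28,0,-0.187,0,0,0,1]
    - [0.326,0,-0.2,0,0,0,1]
    - [0.326,0,-0.2,0,0,0,1]

```text
t: 8.9
tool_pos: [0.5431, -0.3359, 0.1559]
orientation: [[-0.12, 0.989, -0.086], [0.8, 0.147, 0.582], [0.588, 0.001, -0.809]]
ft_force: [0.3, 0.0, 0.4]
finger_gap: -0.004
grasp_force: 0.0
```

```bash
python3 - <<'E'
from h import *
s=status.state();print(pan(s['tool_pos']),s['joint_positions'],s['ft_force'])
im,d=optics.read_camera("side");cv2.imwrite("pics/side3.png",cv2.resize(im[90:240,240:380,::-1],None,fx=4,fy=4,interpolation=cv2.INTER_CUBIC))
W=[(*tcp(t,36,lead=1),36) for t in range(40,101,3)]
for w,r in zip(W,rows(W).tolist()):print(np.round(w),r)
E
```

```text
[-89.11237994   0.40105387 155.86984988] [ 29.05332001  46.90715509  16.69076531  90.30868903 -33.93493164
  78.34933937  69.66046112] [0.25440264 0.01853448 0.36483606]
[-86. 156.  36.] [0.022, 0.004, 0.014, -0.0, -0.0, 0.001]
[-82. 160.  36.] [0.07, 0.004, 0.002, -0.0, -0.0, 0.001]
[-78. 164.  36.] [0.118, 0.005, -0.007, -0.0, -0.0, 0.001]
[-74. 169.  36.] [0.166, 0.005, -0.014, -0.0, -0.0, 0.001]
[-70. 172.  36.] [0.215, 0.005, -0.018, -0.0, -0.0, 0.001]
[-65. 176.  36.] [0.261, 0.005, -0.02, -0.0, -0.0, 0.001]
[-61. 179.  36.] [0.302, 0.005, -0.02, -0.0, -0.0, 0.001]
[-57. 181.  36.] [0.343, 0.005, -0.017, -0.0, -0.0, 0.001]
[-53. 184.  36.] [0.384, 0.005, -0.012, -0.0, -0.0, 0.001]
[-48. 186.  36.] [0.424, 0.005, -0.005, -0.0, -0.0, 0.001]
[-44. 188.  36.] [0.464, 0.005, 0.004, -0.0, -0.0, 0.001]
[-39. 190.  36.] [0.504, 0.005, 0.015, -0.0, -0.0, 0.001]
[-35. 191.  36.] [0.542, 0.006, 0.028, -0.0, -0.0, 0.001]
[-30. 192.  36.] [0.581, 0.006, 0.043, -0.0, -0.0, 0.001]
[-25. 193.  36.] [0.618, 0.006, 0.06, -0.0, -0.0, 0.001]
[-20. 194.  36.] [0.654, 0.006, 0.079, -0.0, -0.0, 0.001]
[-15. 194.  36.] [0.689, 0.006, 0.1, -0.0, -0.0, 0.001]
[-10. 195.  36.] [0.724, 0.006, 0.123, -0.0, -0.0, 0.001]
[ -5. 195.  36.] [0.756, 0.006, 0.148, -0.0, -0.0, 0.001]
[ -0. 194.  36.] [0.788, 0.006, 0.174, -0.0, -0.0, 0.001]
[  4. 194.  36.] [0.818, 0.006, 0.202, -0.0, -0.0, 0.001]
```

View pics/side3.png

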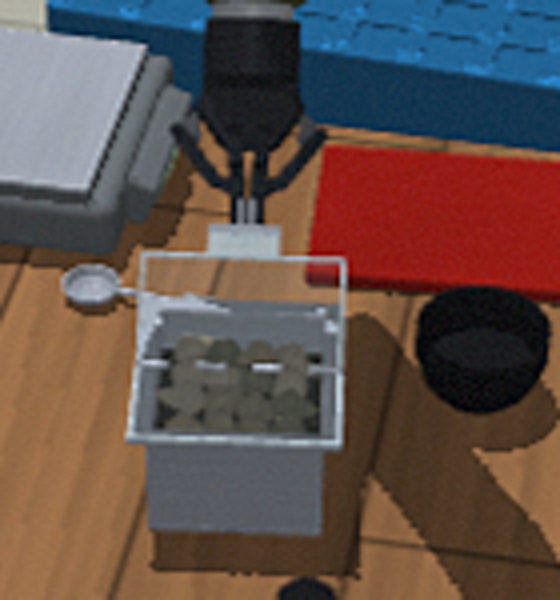

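The leaf is at about 37° (lip at crop row ~243), the pan is unmoved and there is no excess force. I'll continue along the arc to about 100°.

Emit:
drive_tool:
  steps:
    - [0.02,0,0.0,0,0,0,1]
    - [0.06,0,-0.005,0,0,0,1]
    - [0.11,0,-0.01,0,0,0,1]
    - [0.16,0,-0.016,0,0,0,1]
    - [0.21,0,-0.02,0,0,0,1]
    - [0.26,0,-0.02,0,0,0,1]
    - [0.3,0,-0.02,0,0,0,1]
    - [0.343,0,-0.017,0,0,0,1]
    - [0.384,0,-0.012,0,0,0,1]
    - [0.424,0,-0.005,0,0,0,1]
    - [0.464,0,0.004,0,0,0,1]
    - [0.504,0,0.015,0,0,0,1]
    - [0.542,0,0.028,0,0,0,1]
    - [0.58,0,0.043,0,0,0,1]
    - [0.618,0,0.06,0,0,0,1]
    - [0.654,0,0.079,0,0,0,1]
    - [0.69,0,0.1,0,0,0,1]
    - [0.724,0,0.123,0,0,0,1]
    - [0.756,0,0.148,0,0,0,1]
    - [0.756,0,0.148,0,0,0,1]

```text
t: 10.95
tool_pos: [0.5304, -0.2528, 0.1939]
orientation: [[-0.119, 0.989, -0.087], [0.8, 0.147, 0.582], [0.588, -0.0, -0.809]]
ft_force: [-0.2, -0.5, -0.5]
finger_gap: -0.003
grasp_force: 0.0
```

```bash
python3 - <<'E'
from h import *
s=status.state();print(pan(s['tool_pos']),s['joint_positions'],s['ft_force'])
im,d=optics.read_camera("side");cv2.imwrite("pics/side4.png",cv2.resize(im[90:240,240:380,::-1],None,fx=4,fy=4,interpolation=cv2.INTER_CUBIC))
W=[(*tcp(t,36,r=94-(t-94)*.2,lead=1),36) for t in range(97,155,3)]
for w,r in zip(W,rows(W).tolist()):print(np.round(w),r)
E
```

```text
[ -5.06650719   0.91103438 193.92021818] [ 24.00028345  40.4381775   16.18693264  98.58290089 -35.09785684
  75.21459704  66.84210767] [-0.23947823 -0.45163388 -0.53320643]
[ -0. 194.  36.] [0.032, 0.008, 0.027, -0.001, -0.0, 0.001]
[  4. 192.  36.] [0.058, 0.008, 0.058, -0.001, -0.0, 0.001]
[  9. 191.  36.] [0.083, 0.008, 0.09, -0.001, -0.0, 0.001]
[ 13. 189.  36.] [0.106, 0.008, 0.123, -0.001, -0.0, 0.001]
[ 18. 188.  36.] [0.126, 0.008, 0.158, -0.001, -0.0, 0.001]
[ 22. 185.  36.] [0.145, 0.008, 0.193, -0.001, -0.0, 0.001]
[ 26. 183.  36.] [0.162, 0.008, 0.228, -0.001, -0.0, 0.001]
[ 30. 181.  36.] [0.177, 0.008, 0.265, -0.001, -0.0, 0.001]
[ 34. 178.  36.] [0.189, 0.008, 0.301, -0.001, -0.0, 0.001]
[ 38. 175.  36.] [0.2, 0.008, 0.339, -0.001, -0.0, 0.001]
[ 41. 172.  36.] [0.209, 0.009, 0.376, -0.001, -0.0, 0.001]
[ 45. 169.  36.] [0.215, 0.009, 0.414, -0.001, -0.0, 0.001]
[ 48. 166.  36.] [0.22, 0.009, 0.451, -0.001, -0.0, 0.001]
[ 51. 162.  36.] [0.222, 0.009, 0.489, -0.001, -0.0, 0.001]
[ 53. 159.  36.] [0.223, 0.009, 0.526, -0.001, -0.0, 0.001]
[ 56. 155.  36.] [0.221, 0.009, 0.563, -0.001, -0.0, 0.001]
[ 58. 151.  36.] [0.218, 0.009, 0.6, -0.001, -0.0, 0.001]
[ 60. 147.  36.] [0.213, 0.009, 0.636, -0.001, -0.0, 0.001]
[ 62. 143.  36.] [0.205, 0.009, 0.672, -0.001, -0.0, 0.001]
[ 63. 139.  36.] [0.196, 0.009, 0.707, -0.001, -0.0, 0.001]
```

View pics/side4.png

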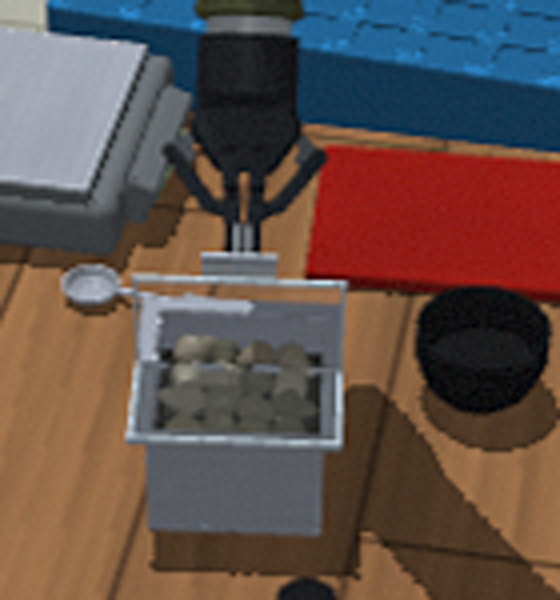

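The leaf is now just past upright (tab at crop ~240,263), and the pan still hasn't moved. Next I push it over and down.

Emit:
drive_tool:
  steps:
    - [0.03,0,0.03,0,0,0,1]
    - [0.058,0,0.058,0,0,0,1]
    - [0.083,0,0.09,0,0,0,1]
    - [0.106,0,0.123,0,0,0,1]
    - [0.126,0,0.158,0,0,0,1]
    - [0.145,0,0.193,0,0,0,1]
    - [0.162,0,0.228,0,0,0,1]
    - [0.177,0,0.265,0,0,0,1]
    - [0.19,0,0.3,0,0,0,1]
    - [0.2,0,0.34,0,0,0,1]
    - [0.21,0,0.376,0,0,0,1]
    - [0.215,0,0.414,0,0,0,1]
    - [0.22,0,0.45,0,0,0,1]
    - [0.222,0,0.49,0,0,0,1]
    - [0.223,0,0.526,0,0,0,1]
    - [0.22,0,0.563,0,0,0,1]
    - [0.218,0,0.6,0,0,0,1]
    - [0.213,0,0.636,0,0,0,1]
    - [0.213,0,0.636,0,0,0,1]

```text
t: 12.9
tool_pos: [0.5207, -0.1886, 0.1466]
orientation: [[-0.118, 0.989, -0.087], [0.8, 0.147, 0.582], [0.588, -0.001, -0.809]]
ft_force: [-0.5, 0.1, 0.6]
finger_gap: -0.002
grasp_force: 0.0
```

```bash
python3 - <<'E'
from h import *
s=status.state();print(pan(s['tool_pos']),s['joint_positions'],s['ft_force'])
im,d=optics.read_camera("side");cv2.imwrite("pics/side5.png",cv2.resize(im[90:240,240:380,::-1],None,fx=4,fy=4,interpolation=cv2.INTER_CUBIC))
W=[(*tcp(t,36,r=94-(t-94)*.2,lead=1),36) for t in list(range(151,182,3))+[182]]
for w,r in zip(W,rows(W).tolist()):print(np.round(w),r)
E
```

```text
[ 59.85686882   1.22553854 146.61289562] [ 20.81930992  41.06076928  14.06046298 106.45531685 -38.74440673
  66.47663187  68.4794872 ] [-0.48905841  0.14672863  0.62593591]
[ 62. 143.  36.] [-0.002, 0.01, 0.036, -0.001, -0.0, 0.001]
[ 63. 139.  36.] [-0.011, 0.01, 0.071, -0.001, -0.0, 0.001]
[ 65. 135.  36.] [-0.022, 0.01, 0.105, -0.001, -0.0, 0.001]
[ 66. 131.  36.] [-0.034, 0.01, 0.139, -0.001, -0.0, 0.001]
[ 67. 127.  36.] [-0.048, 0.01, 0.171, -0.001, -0.0, 0.001]
[ 68. 123.  36.] [-0.064, 0.01, 0.202, -0.001, -0.0, 0.001]
[ 68. 119.  36.] [-0.081, 0.01, 0.233, -0.001, -0.0, 0.001]
[ 68. 114.  36.] [-0.1, 0.01, 0.262, -0.001, -0.0, 0.001]
[ 68. 110.  36.] [-0.12, 0.01, 0.289, -0.001, -0.0, 0.001]
[ 68. 106.  36.] [-0.141, 0.01, 0.316, -0.001, -0.0, 0.001]
[ 68. 102.  36.] [-0.164, 0.01, 0.341, -0.001, -0.0, 0.001]
[ 68. 101.  36.] [-0.171, 0.01, 0.349, -0.001, -0.0, 0.001]
```

View pics/side5.png

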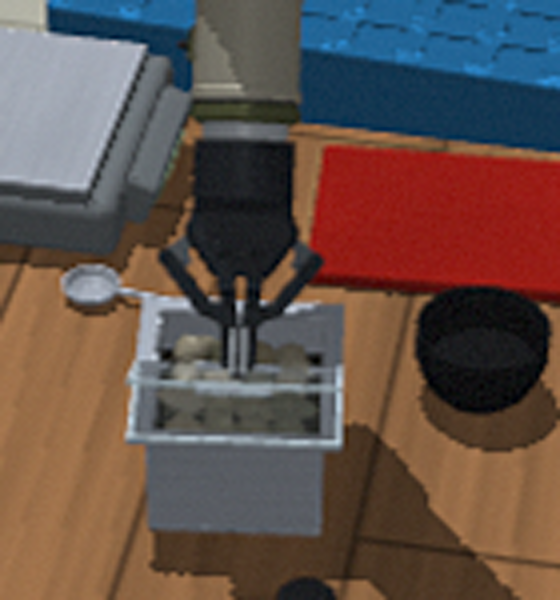

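The leaf is at about 150° (free edge at crop row ~380). From here the finger's lower corner leads, so flat corresponds to TCP z of about 117 mm. I'll seat it slowly.

Emit:
drive_tool:
  steps:
    - [0,0,0.02,0,0,0,1]
    - [-0.002,0,0.036,0,0,0,1]
    - [-0.006,0,0.054,0,0,0,1]
    - [-0.011,0,0.071,0,0,0,1]
    - [-0.022,0,0.105,0,0,0,1]
    - [-0.034,0,0.139,0,0,0,1]
    - [-0.04,0,0.155,0,0,0,1]
    - [-0.048,0,0.171,0,0,0,1]
    - [-0.056,0,0.187,0,0,0,1]
    - [-0.064,0,0.202,0,0,0,1]
    - [-0.072,0,0.218,0,0,0,1]
    - [-0.08,0,0.23,0,0,0,1]
    - [-0.085,0,0.238,0,0,0,1]
    - [-0.085,0,0.238,0,0,0,1]

```text
t: 14.35
tool_pos: [0.5197, -0.1807, 0.1179]
orientation: [[-0.118, 0.989, -0.086], [0.8, 0.146, 0.581], [0.588, -0.0, -0.809]]
ft_force: [-0.9, 0.5, 0.1]
finger_gap: 0.001
grasp_force: 0.0
```

```bash
cat > m.py <<'E'
from h import *
s=status.state();print(s['t'],pan(s['tool_pos']),s['ft_force'])
for n in("top","side"):
    im,d=optics.read_camera(n);PP=cloud(n,d);L=(PP-H)@np.array([A,B]).T*1000
    for a in (20,40,60,80,92,104):
        m=(abs(L[...,0]-a)<5)&(abs(L[...,1])<75)&(abs(L[...,1])>(22 if a<90 else 0))&(PP[...,2]>.09)&(PP[...,2]<.15)
        if m.sum():print(n,a,m.sum(),np.round(np.percentile(PP[m][:,2],[10,50,90]),4))
E
python3 m.py
```

```text
14.35 [ 67.91412437   1.13813566 117.90997428] [-0.88645184  0.48216005  0.05285584]
top 20 104 [0.1098 0.1112 0.1134]
top 40 203 [0.1104 0.1124 0.1143]
top 60 225 [0.1104 0.113  0.1152]
top 80 230 [0.1117 0.1137 0.1156]
top 92 189 [0.1052 0.1135 0.1159]
top 104 124 [0.1122 0.1145 0.1166]
side 20 77 [0.1081 0.1119 0.1161]
side 40 73 [0.1098 0.1133 0.1165]
side 60 71 [0.11   0.1135 0.1172]
side 80 114 [0.1005 0.113  0.1173]
side 92 94 [0.1057 0.1129 0.1172]
side 104 38 [0.1093 0.1137 0.1183]
```

About 2° remains, so I'll press a little more.

Emit:
drive_tool:
  steps:
    - [-0.005,0,0.007,0,0,0,1]
    - [-0.01,0,0.014,0,0,0,1]
    - [-0.015,0,0.02,0,0,0,1]
    - [-0.015,0,0.02,0,0,0,1]

```text
t: 14.85
tool_pos: [0.5198, -0.1807, 0.1156]
orientation: [[-0.119, 0.989, -0.086], [0.8, 0.146, 0.582], [0.588, 0.0, -0.809]]
ft_force: [-0.5, -0.4, 4.6]
finger_gap: 0.002
grasp_force: 2.6
```

```bash
python3 m.py
```

```text
14.85 [ 67.89631115   1.03827677 115.59861213] [-0.53581486 -0.38796264  4.64250793]
top 20 103 [0.1092 0.1112 0.1131]
top 40 208 [0.1091 0.111  0.1132]
top 60 231 [0.1092 0.111  0.1131]
top 80 229 [0.109  0.1112 0.1135]
top 92 176 [0.1053 0.1102 0.1131]
top 104 125 [0.1087 0.1113 0.1131]
side 20 79 [0.1068 0.1116 0.1155]
side 40 80 [0.1099 0.1123 0.1165]
side 60 79 [0.1085 0.1123 0.1157]
side 80 112 [0.1017 0.1106 0.1145]
side 92 84 [0.1059 0.1114 0.115 ]
side 104 40 [0.1084 0.1116 0.1157]
```

The leaf is flat at 0.111 along its whole length with 4.6 N of contact. I'll retract straight up.

Emit:
drive_tool:
  steps:
    - [0.02,0,-0.03,0,0,0,1]
    - [0.08,0,-0.12,0,0,0,1]
    - [0.25,0,-0.35,0,0,0,1]
    - [0.5,0,-0.7,0,0,0,1]
    - [0.6,0,-0.85,0,0,0,1]
    - [0.6,0,-0.85,0,0,0,1]
    - [0.6,0,-0.85,0,0,0,1]

```text
t: 15.65
tool_pos: [0.5199, -0.1824, 0.2407]
orientation: [[-0.119, 0.989, -0.085], [0.801, 0.147, 0.581], [0.587, 0.001, -0.81]]
ft_force: [-0.2, -0.2, -0.1]
finger_gap: -0.004
grasp_force: 0.0
```

```bash
python3 m.py; python3 - <<'E'
from h import *
im,d=optics.read_camera("side");cv2.imwrite("pics/side6.png",cv2.resize(im[90:390,170:400,::-1],None,fx=2,fy=2))
E
```

```text
15.65 [ 66.19405163   1.10507024 240.74628661] [-0.24995521 -0.20788809 -0.07418368]
top 20 207 [0.1088 0.1106 0.1129]
top 40 229 [0.1091 0.1113 0.1133]
top 60 225 [0.1089 0.1109 0.1132]
top 80 230 [0.1084 0.1109 0.113 ]
top 92 177 [0.1049 0.1109 0.1128]
top 104 121 [0.1095 0.1112 0.1132]
side 20 73 [0.1079 0.1125 0.1159]
side 40 71 [0.1082 0.1111 0.1148]
side 60 82 [0.1084 0.1115 0.1158]
side 80 96 [0.1008 0.1108 0.1147]
side 92 86 [0.1072 0.111  0.1153]
side 104 44 [0.1082 0.1114 0.1144]
```

View pics/side6.png

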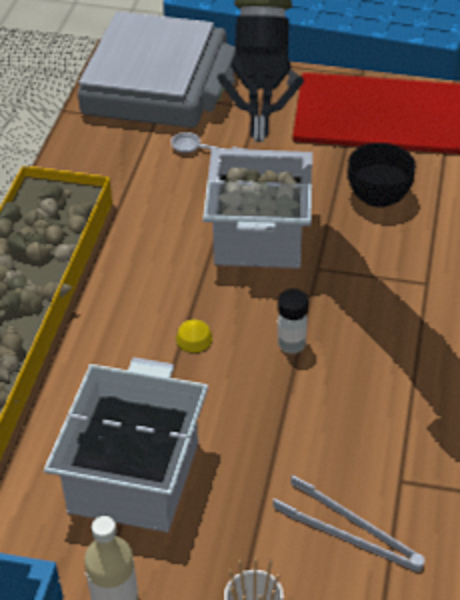

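The picture shows the whelk leaf flat on the fixed half, with its tab now at crop ~(256,225). The gripper is clear and nothing else has moved.

```bash
python3 -c "
from workcell import ticket
print(ticket.sign_off())"
```

```text
the job is handed in; nothing more can be done
None
```

The whelk pan is open: its leaf lies flat on the fixed half, pushed over gently with 4.6 N or less at each force reading; the pan and everything else look unmoved, and the job was handed in at about 16 s.

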